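# Raise the sample lane's gate and push the jar through

### The arm

A 6-joint arm with a two-finger parallel gripper is mounted at the origin on the work surface. World frame = base frame: x ahead of the robot, y to its left, z up, the work surface at z = 0. Lengths are in m, angles in degrees, forces in N, time in s.
With the tool pointing down it reaches from about 0.35 to 0.975 m from the base axis. Payload 7.1 kg.
Tool frame: the origin (TCP) lies at the very end of the fingers, on their centre line; the grasp point (between the pads) lies 19 mm behind it; z points along the fingers, y is the line along which they close (so a half turn about z gives the same grasp; the last joint's range is limited). The gripper opens to 88 mm and grips with 3 to 60 N. Pads are 20 mm wide; open, the fingers measure 115 mm over their backs; the gripper's body (75 mm by 178 mm) begins 61 mm behind the grasp point.
Start: joints at [-66.75, 24.242, 93.386, -0, 62.372, -1.089], TCP at [0.258, -0.569, 0.223] pointing down, gripper open.
Joint ranges: [-172.04, 172.04], [-51.8, 120.97], [4.93, 147.93], [-75.15, 255.16], [6.16, 154.13], [-145.62, 145.62]. Speed limits (degrees/s): [136.94, 136.94, 172.46, 180, 180, 180].

### API

Orientations are given as [roll, pitch, yaw] about the fixed x, y, z axes, in that order (R = Rz(yaw) Ry(pitch) Rx(roll)).
In Python, from cell import ctrl gives the robot as it stands.
- The arm moves only by the tool move_arm, never from a script. Its argument "motion" is a list of rows, each a list of 5 numbers: the shift along the tool's x, y, z in cm, then the turn about the tool's z in rad, then the finger opening in cm, from 0 to 8.78. In form: [[dx, dy, dz, roll, gripper], ...]. A call has 1 to 20 rows; each row is the pose to reach, as a shift and turn from the pose commanded when the call began, along the tool's axes at that moment; what a row does not reach only later rows make up. A row lasts 1/8 s, in which the tool goes at most 62.5 mm and 10.7 degrees, less where a joint would pass 70% of its speed; a pose out of reach is approached as far as the arm can. A call with a gripper value outside its range is refused whole. The fingers move at their own pace and stop on an object; the grip force is fixed at half the most. Time passes only in rows, so rows that repeat a pose let the fingers close. It gives the time, the measured TCP pose, the force, the opening and the grip force at its end, in the units of the state.
- ctrl.observe(): the state, without advancing time (a new reading comes with each control period).
- ctrl.get_image(name): name is "scene" or "side" or "wrist"; returns (picture, depth): 480x640x3 uint8, blue, green, red; 480x640 float32, m along the optical axis (not along the pixel's ray), 0 where there is no reading.
- ctrl.get_calibration(name): a dict with "fovy" (degrees; the focal length in pixels is half the picture's height over the tangent of half this angle, whatever the lens; pixels are square), "cx", "cy" (the principal point, pixels), "dist" ([k1, k2, p1, p2, k3] as OpenCV has them; the pictures are not rectified), "rvec" (rotation vector, rad) and "tvec" (3), from world to camera coordinates, as OpenCV has them; the wrist camera has in their place "T_tool_cam" (4x4, takes a point from camera to tool coordinates, whose origin is the TCP and whose axes are the flange's). Camera axes: x right, y down, z forward; pixel columns grow to the right and rows downward; lengths in m; the calibration is good to about 2 mm. A picture is of the moment at which its call begins: read the wrist's pose just before it. get_calibration takes no time and is no camera call.
- ctrl.sign_off(): hands the job in; it is judged then, once.
Trained networks look in the newest picture that a camera, given by its name, has taken for a name from the list of things; names that differ only in an ending like _2 or _b are one class to them, and where a whole thing is asked for, a point or a joint stands for the part that bears it (a point fixed in the world has none). Each returns a list of dicts, best first, with "score" (0 to 1); they miss things now and then, are a little off and sometimes report something else, mostly with a low value. They report only what shows in the picture. A call takes as long as a camera call.
- ctrl.cut_out(camera, label): "pixels" (480x640 bool, what is visible of it).
- ctrl.spot_point(camera, label): "at" ([x, y, z] in m, in the coordinates of the camera as it stood for that picture, good to about 4 mm: a listed point, or the origin of a listed thing).
The state is a dict: "clock": time; "joint_pos": joint angles; "joint_vel": joint speeds; "effort": joint torques, N m; "tool_pos": TCP position; "orientation": TCP orientation; "contact_force": force on the tool from outside, world axes, zero at the start; "ft_torque": the same for the moment, N m; "opening": finger opening in m; "grip_force": force on a finger pad.
Only numpy, scipy, OpenCV 4.12 (cv2) and the standard library are available. Lean on these libraries where they do the work, as an engineer would, in place of code of your own. Each camera call takes 0.05 s, during which the arm holds its last target. There are 200 camera calls.

### The job

On the lab bench, push the red-and-white counterweighted barrier arm of the check-in lane up past its balance point so that it stays fully raised by itself. Then push the yellow-capped sample jar along the lane, under the raised arm, until it rests against the white reader at the far end. Use the fingers only to push: do not pick up or tip the jar, do not disturb the other jars, bottles, beaker and spoon, and let go of everything at the end.

Things in the scene. Friction and masses are not known exactly. Their poses are not given: they have to be found in the camera images.
- lane: Fixed check-in lane, yaw -0.2 to 0.35 rad. Origin on its centre line, at bench level, below the barrier arm. +x: along the lane, away from the robot, to the reader; +y: left, from the barrier's post to its tip. Metal floor 6 mm thick, x -150 to 150 mm; blue rails at y 38 to 48 mm either side, tops at z = 24 mm (76 mm clear between them). All lane coordinates below are in this frame.
- lane_stop (a point): Middle of the front face of the white reader, the lane's end stop: lane x = 150, z = 31 mm. Reader: x 150 to 240, y -55 to 55, 62 mm high.
- hinge (a point): Hinge of the barrier arm, its axis along lane x, at lane y = -100, z = 75 mm, on a grey post (x -26 to 26, y -130 to -70, up to z = 89 mm).
- barrier_rest (a point): Top of the fixed grey rest under the level arm: lane y 56 to 68, x -20 to 20 mm, ears up to z = 78 mm. Origin at lane y = 62, z = 62 mm.
- barrier (a joint): Arm angle, rad. 0 = level across the lane, barring the jar; grows as the tip rises; 1.65 = fully raised on its stop, just past upright, leaning away from the lane. About 0.7 N up at the tip lifts it. Balance at about 0.87: below that it falls back to 0, beyond it goes on by itself to 1.65 in 1 to 2 s, slowed by a damper.
- barrier_tip (a point): Centre of the arm's free end face. The arm is a 20 x 20 mm square bar, white with red bands, reaching 220 mm from the hinge. Level, the tip is at lane y = 120, z = 75 mm (underside z = 65), with free space around and under its last 50 mm. Its y axis points outwards along the arm.
- counterweight (a point): Centre of the dark steel counterweight disc (56 mm across, 26 mm thick) on a stub behind the hinge; at lane y = -145, z = 111 mm while the arm is level; turns with the arm.
- sample_jar: Loose sample jar, amber with a paper label and yellow cap: upright cylinder 66 mm across, 75 mm high, about 0.18 kg. Origin at the centre of its underside, which stands on the lane floor (z = 6 mm), between the rails and in front of the barrier (lane x about -95 to -70 mm). Resting against the reader, its origin is at lane x = 117 mm.
- white_jar: Bystander: white jar with white cap, 66 mm across, 75 mm high, on the bench right of the lane near its robot end. Origin at the centre of its underside.
- small_bottle: Bystander: amber bottle with yellow cap, 52 mm across, 130 mm high, on the bench right of the lane beyond the gate post. Origin at the centre of its underside.
- tall_bottle: Bystander: amber bottle with yellow cap, 76 mm across, 240 mm high, at the right of the bench. Origin at the centre of its underside.
- mid_bottle: Bystander: amber bottle with yellow cap, 60 mm across, 160 mm high, at the right of the bench. Origin at the centre of its underside.
- beaker: Bystander: clear plastic beaker, 80 mm across, 90 mm high, left on the bench. Origin at the centre of its underside.
- spoon: Bystander: spoon 180 mm long lying on the bench at the right, near the robot. Origin at the middle of its length, at bench level.

How it is judged:
By the outcome, as a careful person would: the job done as asked, in the order asked, and still so for the second after the job is handed in, with the robot touching nothing.
It also fails if it takes over 51 s, if anything falls off the work surface, if the arm or the gripper's body presses on something with over 40 N, if the wrist force passes 120 N, or if a joint passes its speed limit or range.

## Working session

There is one attempt and no reset: what is moved stays moved. The work goes in short steps, Python scripts to look and compute and a tool call to move; the robot and the scene stay as the last step left them, time stands still between calls to the robot, and variables do not carry over. Pictures are saved under pics/ and viewed, at most 10 in all, crops included, and the job is handed in when it is done.

Besides the shell and the picture viewer there is one more tool, called after ">>>" as a command line: name --pt "numbers of a row" for each row, then --argument value for the rest. move_arm: Moves the arm, as the interface text tells. Its arguments: {"type":"object","properties":{"motion":{"type":"array"}},"required":["motion"]}

```bash
mkdir -p pics; cat > h.py <<'E'
import numpy as np, cv2
from cell import ctrl
from scipy.spatial.transform import Rotation as R
def tool():
    s=ctrl.observe(); T=np.eye(4); T[:3,:3]=R.from_euler('xyz',s["orientation"],degrees=True).as_matrix(); T[:3,3]=s["tool_pos"]; return T,s
def w_from_cam(name,p,T=None):
    c=ctrl.get_calibration(name)
    if name=="wrist": return (T@np.array(c["T_tool_cam"])@np.append(p,1))[:3]
    r=cv2.Rodrigues(np.array(c["rvec"],float))[0]; return r.T@(np.array(p)-np.array(c["tvec"]).ravel())
E
python3 - <<'E'
from h import *
T,s=tool(); print(s["clock"],s["tool_pos"],s["orientation"])
ims=[]
for n in ["scene","side"]:
    im,d=ctrl.get_image(n); cv2.imwrite(f"pics/{n}0.png",im)
    for l in ["lane","lane_stop","hinge","barrier_rest","barrier_tip","counterweight","sample_jar","white_jar","small_bottle","beaker","tall_bottle","mid_bottle"]:
        for q in ctrl.spot_point(n,l)[:1]:
            print(n,l,round(q["score"],2),np.round(w_from_cam(n,q["at"]),4))
print(ctrl.observe()["clock"])
E
```

```text
0.0 [ 0.25738518 -0.56892504  0.22189728] [-1.79912124e+02 -1.04960876e-03  2.43414980e+01]
scene lane 0.7 [ 0.5265 -0.074   0.0015]
scene lane_stop 0.55 [ 0.674  -0.0743  0.0287]
scene hinge 0.58 [ 0.5244 -0.173   0.0762]
scene barrier_rest 0.66 [ 0.5318 -0.0152  0.0648]
scene barrier_tip 0.76 [0.5292 0.0454 0.0743]
scene counterweight 0.97 [ 0.5254 -0.217   0.1079]
scene sample_jar 0.87 [ 0.4486 -0.0731  0.006 ]
scene white_jar 0.98 [ 0.4145 -0.1833  0.0032]
scene small_bottle 0.94 [ 0.6422 -0.2213  0.0009]
scene beaker 0.87 [ 0.7278  0.3314 -0.0011]
scene tall_bottle 0.61 [ 0.5927 -0.4456  0.0012]
scene mid_bottle 0.66 [ 0.4147 -0.1823  0.0016]
side lane 0.67 [ 5.286e-01 -6.950e-02  1.000e-04]
side lane_stop 0.29 [0.5349 0.0485 0.0744]
side hinge 0.62 [ 0.5273 -0.1756  0.0715]
side barrier_rest 0.64 [ 0.5333 -0.0084  0.0613]
side barrier_tip 0.88 [0.529  0.0466 0.0765]
side counterweight 0.6 [ 0.5289 -0.2184  0.1087]
side sample_jar 0.59 [ 0.4457 -0.0714  0.0046]
side white_jar 0.71 [ 0.4173 -0.1807 -0.0027]
side small_bottle 0.63 [ 0.644  -0.2227 -0.0044]
side beaker 0.81 [ 7.269e-01  3.294e-01 -7.000e-04]
side tall_bottle 0.78 [ 0.5919 -0.4419 -0.0037]
side mid_bottle 0.93 [ 0.477  -0.454  -0.0028]
1.3
```

View pics/scene0.png

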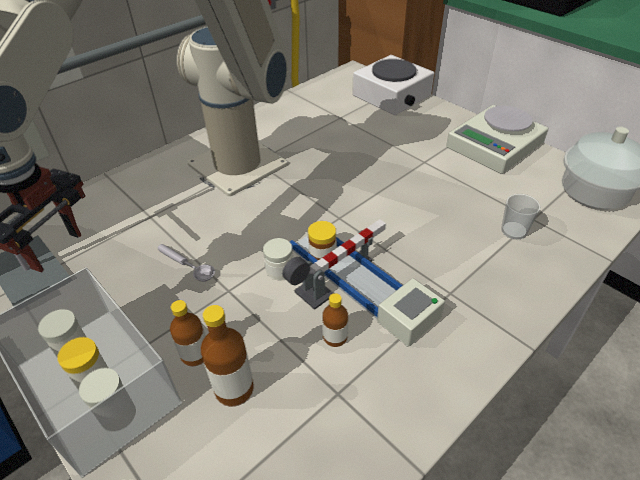

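View pics/side0.png

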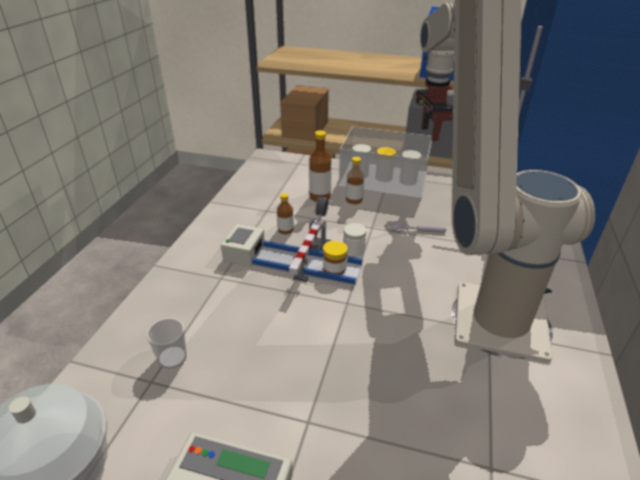

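The scene picture shows the level arm with its tip at about (380,227), the jar at (322,235) behind it, and the dark counterweight at (296,270). The side picture shows the same layout. The tool always points down, so it can't get under the tip, and pushing the counterweight down and outwards looks like the natural way. I'll check how the disc is oriented first.

```bash
python3 - <<'E'
from h import *
a=cv2.imread("pics/scene0.png")[215:315,250:400]; b=cv2.imread("pics/side0.png")[190:290,230:380]
cv2.imwrite("pics/crop.png",np.vstack([cv2.resize(x,(450,300),interpolation=cv2.INTER_CUBIC) for x in (a,b)]))
im,d=ctrl.get_image("scene")
def pts(m,n,d):
    c=ctrl.get_calibration(n); f=240/np.tan(np.radians(c["fovy"]/2)); K=np.array([[f,0,c["cx"]],[0,f,c["cy"]],[0,0,1]])
    v,u=np.nonzero(m&(d>0)); p=cv2.undistortPoints(np.stack([u,v],1).astype(float)[:,None],K,np.array(c["dist"]))[:,0]
    z=d[v,u]; return np.array([w_from_cam(n,[x*q,y*q,q]) for (x,y),q in zip(p,z)])
for n in ["scene","side"]:
    if n=="side": im,d=ctrl.get_image(n)
    q=ctrl.cut_out(n,"counterweight")
    if q:
        P=pts(q[0]["pixels"],n,d); print(n,q[0]["score"],len(P)); print(np.round(np.percentile(P,[2,10,50,90,98],axis=0),3))
        # top height by y
        for y in np.arange(-.26,-.18,.008):
            s=P[abs(P[:,1]-y)<.004]
            if len(s): print(round(y,3),len(s),np.round([s[:,2].max(),s[:,0].min(),s[:,0].max()],3))
    for l in ["hinge","barrier_tip","lane","sample_jar"]:
        for r in ctrl.spot_point(n,l)[:1]: print(l,np.round(w_from_cam(n,r["at"]),4))
E
```

```text
scene 0.6 1430
[[ 0.516 -0.245  0.069]
 [ 0.521 -0.235  0.076]
 [ 0.534 -0.129  0.086]
 [ 0.538  0.006  0.134]
 [ 0.539  0.036  0.139]]
-0.244 88 [0.134 0.514 0.538]
-0.236 88 [0.138 0.513 0.539]
-0.228 84 [0.14  0.513 0.538]
-0.22 85 [0.142 0.514 0.539]
-0.212 76 [0.141 0.515 0.539]
-0.204 56 [0.138 0.52  0.539]
-0.196 24 [0.128 0.535 0.539]
-0.188 6 [0.092 0.529 0.531]
-0.18 11 [0.09  0.527 0.531]
hinge [ 0.5245 -0.1756  0.073 ]
barrier_tip [0.5328 0.0476 0.0739]
lane [ 0.5253 -0.0743  0.0027]
sample_jar [ 0.4463 -0.0729  0.0093]Traceback (most recent call last):
  File "<stdin>", line 13, in <module>
  File "<stdin>", line 8, in pts
  File "h.py", line 7, in w_from_cam
    c=ctrl.get_calibration(name)
ValueError: time passes only in moves, steps and waits
```

View pics/crop.png

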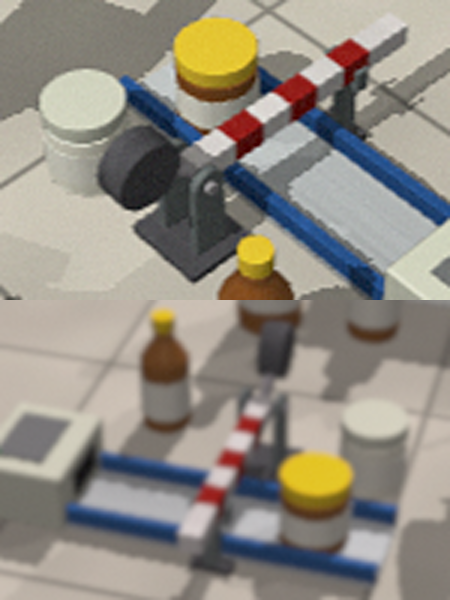

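The crop shows that the counterweight's axis lies along lane x, and the depth data put it at world x .513–.539, centre y −.219, top z .14. I'll push it down from above with closed fingers.

```bash
python3 - <<'E'
from h import *
T,s=tool(); print(np.round(ctrl.get_calibration("wrist")["T_tool_cam"],3).tolist())
for p in [(.526,-.239,.222),(.526,-.239,.15),(.526,-.239,.08)]: print(np.round(T[:3,:3].T@(np.array(p)-s["tool_pos"])*100,2))
E
```

```text
[[-0.0, -0.964, -0.264, 0.073], [1.0, -0.0, 0.001, -0.001], [-0.001, -0.264, 0.964, -0.162], [0.0, 0.0, 0.0, 1.0]]
[ 38.07 -19.04   0.07]
[ 38.07 -19.04   7.27]
[ 38.07 -19.04  14.27]
```

>>> move_arm --pt "5 -2.5 0 -0.16 0" --pt "10 -5 0 -0.32 0" --pt "15 -7.5 0 -0.48 0" --pt "20 -10 0 -0.64 0" --pt "25 -12.5 0 -0.8 0" --pt "30 -15 0 -0.96 0" --pt "34 -17 0 -1.1 0" --pt "38 -19 0 -1.146 0" --pt "38.1 -19 3 -1.146 0" --pt "38.1 -19 6 -1.146 0" --pt "38.1 -19 6 -1.146 0"

```text
clock: 3.08
tool_pos: [0.525, -0.2384, 0.1608]
orientation: [-179.8, -0.1, 90.0]
contact_force: [-0.2, -0.8, 0.6]
opening: 0.0003
grip_force: 0.0
```

>>> move_arm --pt "0 0 1.5 0 0" --pt "0 0 2.2 0 0" --pt "0 0 3 0 0" --pt "0 0 3.8 0 0" --pt "0 0 4.6 0 0" --pt "0 0 5.4 0 0" --pt "0 0 6.2 0 0" --pt "0 0 7 0 0" --pt "0 0 7.7 0 0" --pt "0 0 8.2 0 0" --pt "0 0 8.2 0 0" --pt "-4 0 6 0 0" --pt "-9 0 3 0 0" --pt "-9 0 0 0 0"

```text
clock: 4.82
tool_pos: [0.526, -0.3316, 0.1632]
orientation: [-180.0, 0.0, 89.9]
contact_force: [-0.1, -0.2, -0.0]
opening: 0.0005
grip_force: 0.0
```

```bash
python3 - <<'E'
from h import *
im,d=ctrl.get_image("scene"); cv2.imwrite("pics/s1.png",im)
for l in ["barrier_tip","counterweight","sample_jar","lane","lane_stop","small_bottle","white_jar"]:
    for r in ctrl.spot_point("scene",l)[:1]: print(l,round(r["score"],2),np.round(w_from_cam("scene",r["at"]),4))
E
```

```text
barrier_tip 0.58 [ 0.5288 -0.1301  0.2887]
counterweight 0.88 [ 0.5227 -0.2154  0.0339]
sample_jar 0.68 [ 0.4502 -0.075   0.0072]
lane 0.6 [ 0.5267 -0.0707  0.004 ]
lane_stop 0.93 [ 0.6776 -0.0743  0.0264]
small_bottle 0.78 [ 0.6425 -0.2203  0.0015]
white_jar 0.79 [ 0.4136 -0.1821  0.0018]
```

View pics/s1.png

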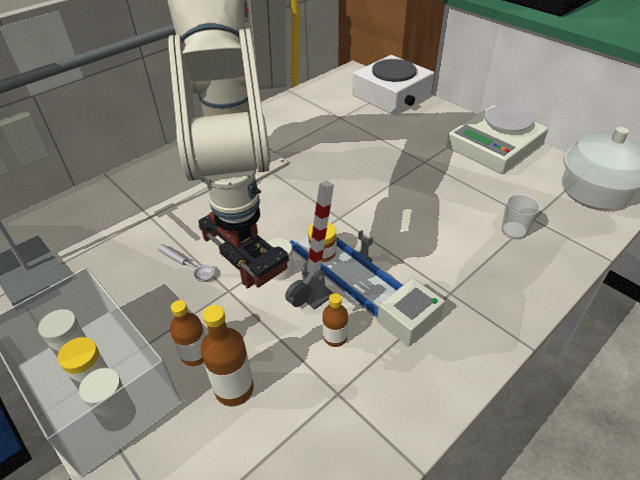

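The arm is past balance: it shows near-upright at (322,215) and is still going back towards its stop, with the jar untouched. Next I'll move round behind the jar.

>>> move_arm --pt "0 -4 0 0 0" --pt "0 -9 0 0 0" --pt "2 -14 0 0 0" --pt "7 -15.6 0 0 0" --pt "12 -15.6 0 0 0" --pt "17 -15.6 0 0 0" --pt "22 -15.6 0 0 0" --pt "25.8 -15.6 0 0 0" --pt "25.8 -15.6 3 0 0" --pt "25.8 -15.6 7 0 0" --pt "25.8 -15.6 11 0 0" --pt "25.8 -15.6 12.7 0 0" --pt "25.8 -15.6 12.7 0 0"

```text
clock: 6.85
tool_pos: [0.3689, -0.0707, 0.0343]
orientation: [-179.8, -0.1, 90.0]
contact_force: [-0.5, -0.2, 0.0]
opening: 0.0003
grip_force: 0.0
```

```bash
python3 - <<'E'
from h import *
T,s=tool(); print(s["tool_pos"],s["contact_force"])
im,d=ctrl.get_image("scene"); cv2.imwrite("pics/s2.png",im)
for l in ["barrier_tip","counterweight","sample_jar","lane","lane_stop"]:
    for r in ctrl.spot_point("scene",l)[:1]: print(l,round(r["score"],2),np.round(w_from_cam("scene",r["at"]),4))
im,d=ctrl.get_image("wrist"); 
for r in ctrl.spot_point("wrist","sample_jar")[:1]: print(round(r["score"],2),np.round(w_from_cam("wrist",r["at"],T),4))
E
```

```text
[ 0.36891867 -0.07070927  0.0343287 ] [-0.49496639 -0.17313449  0.02372441]
barrier_tip 0.96 [ 0.5306 -0.1911  0.295 ]
counterweight 0.61 [ 0.5247 -0.2073  0.0264]
sample_jar 0.93 [ 0.4515 -0.074   0.0067]
lane 0.74 [ 0.5267 -0.0702  0.0038]
lane_stop 0.96 [ 0.6765 -0.0761  0.0297]
0.69 [ 0.45   -0.0716  0.0032]
```

View pics/s2.png

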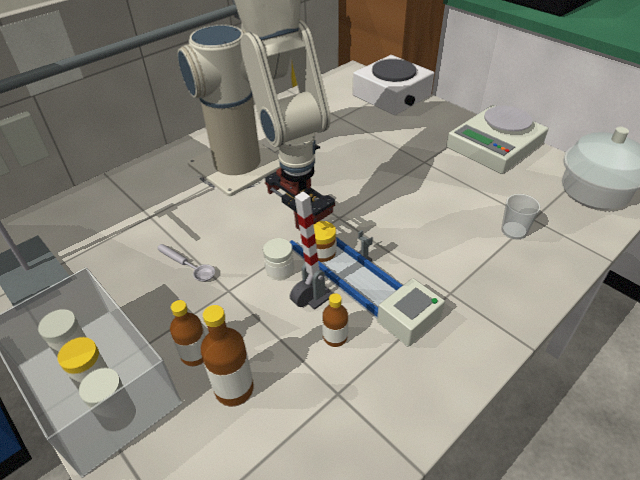

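The arm stands fully raised at (305,235). The fingers are behind the jar, which is at (322,240). Now I'll push, slowly.

>>> move_arm --pt "-0.2 1.5 0 0 0" --pt "-0.2 2.5 0 0 0" --pt "-0.2 3.5 0 0 0" --pt "-0.2 4.5 0 0 0" --pt "-0.2 5.6 0 0 0" --pt "-0.2 6.8 0 0 0" --pt "-0.2 8 0 0 0" --pt "-0.25 9.2 0 0 0" --pt "-0.25 10.4 0 0 0" --pt "-0.25 11.6 0 0 0" --pt "-0.25 12.8 0 0 0" --pt "-0.3 14 0 0 0" --pt "-0.3 15.2 0 0 0" --pt "-0.3 16.4 0 0 0" --pt "-0.3 17.6 0 0 0" --pt "-0.35 18.8 0 0 0" --pt "-0.35 19.8 0 0 0" --pt "-0.35 20.6 0 0 0" --pt "-0.35 21.2 0 0 0" --pt "-0.35 21.2 0 0 0"

```text
clock: 9.75
tool_pos: [0.5831, -0.0748, 0.0357]
orientation: [180.0, 0.0, 90.0]
contact_force: [-0.3, 0.0, 0.3]
opening: 0.0006
grip_force: 0.0
```

```bash
python3 - <<'E'
from h import *
T,s=tool(); print(s["tool_pos"],s["contact_force"])
for n in ["scene","side"]:
  im,d=ctrl.get_image(n); cv2.imwrite(f"pics/{n}3.png",im)
  for l in ["barrier_tip","sample_jar","lane_stop"]:
    for r in ctrl.spot_point(n,l)[:1]: print(l,round(r["score"],2),np.round(w_from_cam(n,r["at"]),4))
a=cv2.imread("pics/scene3.png")[170:350,260:460];b=cv2.imread("pics/side3.png")[170:320,200:400]
cv2.imwrite("pics/c3.png",np.vstack([cv2.resize(a,(400,320)),cv2.resize(b,(400,280))]))
E
```

```text
[ 0.58306482 -0.07481128  0.03570121] [-0.34554062  0.03418545  0.28185279]
barrier_tip 0.6 [ 0.5266 -0.1908  0.2953]
sample_jar 0.87 [ 0.6274 -0.075   0.0065]
lane_stop 0.63 [ 0.6762 -0.0757  0.0293]
barrier_tip 0.95 [ 0.5276 -0.19    0.2908]
sample_jar 0.83 [ 0.6292 -0.0697  0.0028]
lane_stop 0.95 [ 0.68   -0.07    0.0301]
```

View pics/c3.png

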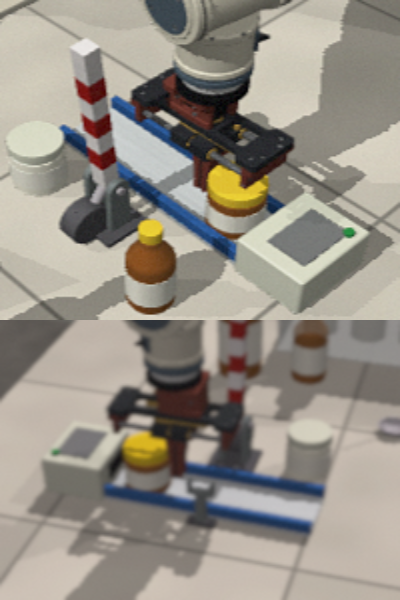

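The jar is about 16 mm short of the reader and the raised arm stays put. I'll close the gap in small steps and watch the force.

>>> move_arm --pt "0 0.4 0 0 0" --pt "0 0.8 0 0 0" --pt "0 1.1 0 0 0" --pt "0 1.3 0 0 0" --pt "0 1.3 0 0 0"

```text
clock: 10.78
tool_pos: [0.5957, -0.0748, 0.0356]
orientation: [180.0, 0.0, 90.0]
contact_force: [0.4, -0.5, -0.7]
opening: 0.0008
grip_force: 0.2
```

>>> move_arm --pt "0 0.1 0 0 0" --pt "0 0.2 0 0 0" --pt "0 0.2 0 0 0"

```text
clock: 11.15
tool_pos: [0.5975, -0.0748, 0.0357]
orientation: [180.0, -0.0, 90.0]
contact_force: [-1.5, -0.3, 0.4]
opening: 0.0
grip_force: 0.6
```

>>> move_arm --pt "0 0.1 0 0 0" --pt "0 0.1 0 0 0"

```text
clock: 11.4
tool_pos: [0.5985, -0.0748, 0.0357]
orientation: [180.0, 0.0, 90.0]
contact_force: [-2.0, 0.2, -0.2]
opening: 0.0003
grip_force: 0.6
```

>>> move_arm --pt "0 0.1 0 0 0" --pt "0 0.1 0 0 0"

```text
clock: 11.65
tool_pos: [0.5995, -0.0748, 0.0357]
orientation: [180.0, -0.0, 90.0]
contact_force: [-1.6, 0.5, -0.0]
opening: 0.0006
grip_force: 0.6
```

>>> move_arm --pt "0 0.1 0 0 0" --pt "0 0.1 0 0 0"

```text
clock: 11.9
tool_pos: [0.6004, -0.0748, 0.0356]
orientation: [-180.0, -0.0, 90.0]
contact_force: [-1.3, 0.1, 0.7]
opening: 0.0003
grip_force: 0.9
```

>>> move_arm --pt "0 0.1 0 0 0" --pt "0 0.15 0 0 0" --pt "0 0.15 0 0 0"

```text
clock: 12.28
tool_pos: [0.6005, -0.0747, 0.0356]
orientation: [-179.8, -0.0, 90.0]
contact_force: [-7.2, 0.1, 4.7]
opening: 0.0005
grip_force: 3.6
```

>>> move_arm --pt "0 0.1 0 0 0" --pt "0 0.1 0 0 0"

```text
clock: 12.52
tool_pos: [0.6005, -0.0747, 0.0355]
orientation: [-179.7, -0.0, 90.0]
contact_force: [-10.3, -0.9, 8.1]
opening: 0.0003
grip_force: 5.5
```

```bash
python3 - <<'E'
from h import *
T,s=tool(); print(s["tool_pos"],s["contact_force"])
for n in ["scene","side"]:
  im,d=ctrl.get_image(n); cv2.imwrite(f"pics/{n}4.png",im)
  for l in ["sample_jar","lane_stop","lane"]:
    for r in ctrl.spot_point(n,l)[:1]: print(l,round(r["score"],2),np.round(w_from_cam(n,r["at"]),4))
E
```

```text
[ 0.6005005  -0.07468656  0.03549737] [-10.31573652  -0.86954749   8.05723024]
sample_jar 0.61 [ 0.642 -0.073  0.006]
lane_stop 0.83 [ 0.6793 -0.0736  0.031 ]
lane 0.8 [ 0.5261 -0.0702  0.0017]
sample_jar 0.58 [ 0.6447 -0.074   0.0053]
lane_stop 0.59 [ 0.682  -0.0689  0.0309]
lane 0.89 [ 5.297e-01 -7.100e-02  1.000e-04]
```

The force climbs to 10 N while the TCP stands still, so the jar is on the reader. I'll release straight back, then go up.

>>> move_arm --pt "0 -0.2 0 0 0" --pt "0 -0.5 0 0 0" --pt "0 -1.5 0 0 0" --pt "0 -4 0 0 0" --pt "0 -8 0 0 0" --pt "0 -13 0 0 0" --pt "0 -18 0 0 0" --pt "0 -22 0 0 0" --pt "0 -22 -5 0 0" --pt "0 -22 -10 0 0" --pt "0 -22 -15 0 0" --pt "0 -22 -18 0 0" --pt "0 -22 -18 0 0"

```text
clock: 14.55
tool_pos: [0.3843, -0.0751, 0.2177]
orientation: [179.7, 0.1, 90.0]
contact_force: [-0.1, -0.5, -0.3]
opening: 0.0001
grip_force: 0.0
```

```bash
python3 - <<'E'
from h import *
T,s=tool(); print(s["clock"],s["tool_pos"],s["contact_force"])
for n in ["scene","side"]:
  im,d=ctrl.get_image(n); cv2.imwrite(f"pics/{n}5.png",im)
  for l in ["sample_jar","lane_stop","barrier_tip","white_jar","small_bottle"]:
    for r in ctrl.spot_point(n,l)[:1]: print(l,round(r["score"],2),np.round(w_from_cam(n,r["at"]),4))
a=cv2.imread("pics/scene5.png")[170:350,260:460];b=cv2.imread("pics/side5.png")[170:320,200:400]
cv2.imwrite("pics/c5.png",np.vstack([cv2.resize(a,(400,320)),cv2.resize(b,(400,280))]))
E
```

```text
14.55 [ 0.38427437 -0.07512064  0.21774447] [-0.08921541 -0.51128903 -0.27151622]
sample_jar 0.68 [ 0.6433 -0.0754  0.0046]
lane_stop 0.57 [ 0.6738 -0.0758  0.0303]
barrier_tip 0.28 [ 0.6758 -0.0765  0.0295]
white_jar 0.78 [ 0.4124 -0.1824  0.0043]
small_bottle 0.61 [ 0.6446 -0.2214 -0.0015]
sample_jar 0.76 [ 0.6447 -0.0703  0.0034]
lane_stop 0.71 [ 0.6816 -0.0695  0.0314]
barrier_tip 0.74 [ 0.5284 -0.1889  0.2933]
white_jar 0.75 [ 0.4156 -0.1789 -0.0021]
small_bottle 0.93 [ 0.6427 -0.2189 -0.0014]
```

View pics/c5.png

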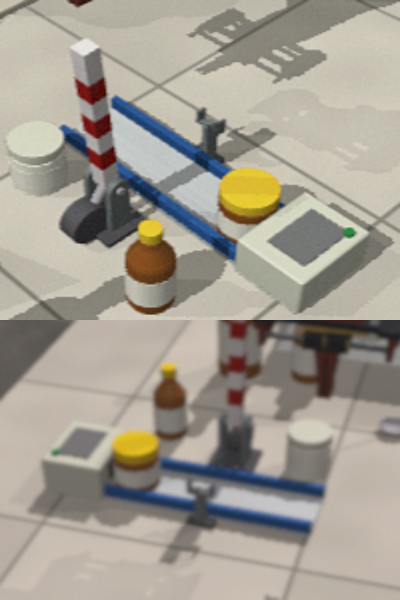

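The jar is upright against the reader, the arm stands raised, the neighbouring jars and bottles haven't moved, and the robot is clear of everything.

```bash
python3 -c "
from cell import ctrl
print(ctrl.sign_off())"
```

```text
the job is handed in; nothing more can be done
None
```

The job is handed in: the barrier arm was raised first by pushing its counterweight down (the tool can't reach under the tip) and stays up by itself. The jar was then pushed under it until it rested against the reader, no other object was moved, and the robot is touching nothing, after about 15 s of the 51 s allowed.

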